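# Seat a laser module in its stage nest and hold it on both stops

### The arm

A 6-joint arm with a two-finger parallel gripper is mounted at the origin on the work surface. World frame = base frame: x ahead of the robot, y to its left, z up, the work surface at z = 0. Lengths are in m, angles in degrees, forces in N, time in s.
With the tool pointing down it reaches from about 0.4 to 0.825 m from the base axis. Payload 7 kg.
Tool frame: the origin (TCP) lies at the very end of the fingers, on their centre line; the grasp point (between the pads) lies 19 mm behind it; z points along the fingers, y is the line along which they close (so a half turn about z gives the same grasp; the last joint's range is limited). The gripper opens to 88 mm and grips with 3 to 60 N. Pads are 19 mm wide; open, the fingers measure 130 mm over their backs; the gripper's body (78 mm by 193 mm) begins 47 mm behind the grasp point.
Start: joints at [87.382, 20.546, 0.682, 0, -70.136, -16.507], TCP at [0.221, 0.638, 0.196] pointing down, gripper open.
Joint ranges: [-176.03, 176.03], [-82.01, 121.73], [-58.28, 71.71], [-173.87, 95.51], [-174.79, -0.11], [-173.66, 173.66]. Speed limits (degrees/s): [136.94, 136.94, 172.46, 180, 180, 180].

### API

Orientations are given as [roll, pitch, yaw] about the fixed x, y, z axes, in that order (R = Rz(yaw) Ry(pitch) Rx(roll)).
In Python, from plant import get_state, capture, close_job, regions_of gives the robot as it stands.
- The arm moves only by the tool jog_arm, never from a script. Its argument "moves" is a list of rows, each a list of 3 entries, a list of its own where there are three numbers: the shift along the tool's x, y, z in cm, then the turn about the tool's z in degrees, then the finger opening in cm, from 0 to 8.76. A call has 1 to 12 rows; each row shifts and turns the commanded pose from where the row before left it, along the tool's axes as they then stand; what a row does not reach is not made up. A row lasts 1/8 s, in which the tool goes at most 62.5 mm and 10.7 degrees, less where a joint would pass 70% of its speed; a pose out of reach is approached as far as the arm can. A call is refused whole if a number of a shift passes 6.25 or a number of a turn 10.7, either way. A call with a gripper value outside its range is refused whole. The fingers move at their own pace and stop on an object; "newtons" is the grip in N (left out, the last holds). Time passes only in rows, so rows that do not move let the fingers close. It gives the time, the measured TCP pose, the force, the opening and the grip force at its end, in the units of the state.
- get_state(): the state, without advancing time (a new reading comes with each control period).
- capture(name): name is "scene" or "top"; returns a dict with "pixels" (384x512x3 uint8, blue, green, red), "mtx" (3x3 intrinsics, pixels), "world_from_camera" (4x4, takes a point from camera to world coordinates). Camera axes: x right, y down, z forward; pixel columns grow to the right and rows downward; lengths in m; the calibration is good to about 2 mm. A picture is of the moment at which its call begins. There is no depth.
- close_job(): hands the job in; it is judged then, once.
Trained networks look in a picture, given as the dict that the camera call returned (one of the last four; its "shot" number tells which), for a name from the list of things; names that differ only in an ending like _2 or _b are one class to them, and where a whole thing is asked for, a point or a joint stands for the part that bears it (a point fixed in the world has none). Each returns a list of dicts, best first, with "confidence" (0 to 1); they miss things now and then, are a little off and sometimes report something else, mostly with a low value. They report only what shows in the picture. A call takes as long as a camera call. They do not tell look-alikes from the thing itself.
- regions_of(picture, thing): "pixels" (384x512 bool, what is visible of it) and "pixel" ([column, row] in pixels, amid what is visible of it).
The state is a dict: "time_s": time; "joints": joint angles; "qd": joint speeds; "joint_torque": joint torques, N m; "tcp_pos": TCP position; "eef_rot": TCP orientation; "contact_force": force on the tool from outside, world axes, zero at the start; "moment": the same for the moment, N m; "gripper_width": finger opening in m; "gripper_force": force on a finger pad.
Only numpy, scipy, OpenCV 4.12 (cv2) and the standard library are available. Lean on these libraries where they do the work, as an engineer would, in place of code of your own. Each camera call takes 0.05 s, during which the arm holds its last target. There are 200 camera calls.

### The job

Take the gold laser module from the parts tray and seat it flat in the pocket on top of the translation stage, with its beam window looking away from the short steel end stop. Then push it into the corner so that it bears on the long steel stop and the short end stop at once, and finish while still holding it pressed against both, so that a colleague can tighten the side screws. Leave the other parts where they are.

Things in the scene. Friction and masses are not known exactly. Their poses are not given: they have to be found in the camera images.
- module: the laser module: a gold block 60 (x) x 40 (y) mm and 42 mm tall with plain vertical sides, its top 12 mm cooling fins (all four sides can be gripped or pushed up to the top as one solid block), about 0.17 to 0.34 kg. Origin at the centre of its underside, z up. The round red beam window is in its -x end
- beam_window (a point): centre of the beam window on the module's -x end face: 30 mm from the module's axis, 20 mm above its underside
- stage: the fixed black two-axis translation stage with a grey nest plate (96 x 80 mm) on top; origin at the centre of its underside, on the table, z up; it does not move or slide. A micrometer sticks out to its -x side, up to 58 mm above the table, and another to its +y side, lower. The nest's pocket floor lies 70 mm above the origin
- pocket (a point): centre of the pocket floor, axes as the stage's. Pocket 66 (x) x 46 (y) mm, 6 mm longer and wider than the module, all rigid. +x side: end stop; +y side: long stop (14 mm tall, 10 thick). -x and -y sides: black walls 6 mm tall, 8 thick, each with a 12 mm tall boss in the middle and a brass thumbscrew outside (to 59 mm from the centre in -x, 49 in -y, 13 mm above the floor)
- corner (a point): the point on the pocket floor where the two stop faces would meet: 33 mm in x and 23 mm in y from the pocket centre, axes as the stage's. Pressed home, the module's underside centre lies 30 mm in -x and 20 mm in -y from it
- long_stop: the longer bright steel bar, 50 mm long (x) x 10 x 14 mm tall, fixed on the nest plate; origin at the centre of its underside, axes as the stage's. Its -y face, 5 mm from its origin, is the stop face for the module's +y side
- end_stop: the shorter bright steel bar, 32 mm long (y) x 10 x 14 mm tall, fixed on the nest plate; origin at the centre of its underside, axes as the stage's. Its -x face, 5 mm from its origin, is the stop face for the module's +x end
- tray: fixed flat grey parts tray, 270 (x) x 100 (y) mm, floor 4 mm above the table, rim 9 mm; three pink places in a row along its x, 84 mm apart. The module, the detector and the mirror mount stand on these in any order. Origin at the centre of its underside
- detector: bystander in the tray: dark blue block 44 x 44 x 30 mm with a round black tube on top, 42 mm tall in all; origin at the centre of its underside
- mirror_mount: bystander in the tray: black upright mirror mount, 44 x 50 mm foot, 44 mm tall; origin at the centre of its underside
- tip_rack: bystander: blue pipette-tip rack, 84 x 122 mm and 56 mm tall, with white tips, on the table beyond the work; origin at the centre of its underside
- hex_driver: bystander: hex driver lying on the table, red handle 80 mm long and 22 mm thick to -x and a thin steel blade 75 mm long to +x; origin under the joint of handle and blade
Mind the look-alikes: they are no part of the job. Of the things shaped like the module, the gold one is meant.

How it is judged (in metres and radians):
On the way:
1. the module is down flat and square in the pocket, beam window away from the end stop (horizontal distance between module and pocket below 0.007 m and z of module in the frame of pocket below 0.002 m and angle between module's own z axis and vertical below 0.04 rad and angle between the x axis of module and the x axis of stage, either way round below 0.08 rad and x of beam_window in the frame of pocket below 0 m), for 0.2 s.
At the end, for the whole second after the job is handed in: Through the last second the fingers hold the module still, flat on the pocket floor (2 mm, 0.03 rad), square (0.03 rad), within 1.5 mm of home in the corner, pressing on the long stop and on the end stop with over 2 N each, window away from the end stop (contact force between module and long_stop above 2 N and contact force between module and end_stop above 2 N and contact force between module and the fingers above 1 N and x of module in the frame of corner above -0.0315 m and y of module in the frame of corner above -0.0215 m and horizontal distance between module and pocket below 0.007 m and z of module in the frame of pocket below 0.002 m and angle between module's own z axis and vertical below 0.03 rad and angle between the x axis of module and the x axis of stage, either way round below 0.03 rad and x of beam_window in the frame of pocket below 0 m and linear speed of module below 0.01 m/s); the arm keeps its last pose, push and grip.
It fails at once if another part is disturbed: the detector, mirror mount, tip rack or hex driver shifted by more than 15 mm or a tray part tipped (distance of any of detector, mirror_mount, tip_rack, hex_driver from where it was at the start of the episode above 0.015 m or angle between any of detector, mirror_mount's own z axis and vertical above 0.3 rad).
It also fails if it takes over 69 s, if anything falls off the work surface, if the arm or the gripper's body presses on something with over 40 N, if the wrist force passes 120 N, or if a joint passes its speed limit or range.

## Working session

There is one attempt and no reset: what is moved stays moved. The work goes in short steps, Python scripts to look and compute and a tool call to move; the robot and the scene stay as the last step left them, time stands still between calls to the robot, and variables do not carry over. Pictures are saved under pics/ and viewed, at most 10 in all, crops included, and the job is handed in when it is done.

Besides the shell and the picture viewer there is one more tool, called after "Emit:" as a command line: name --argument value ..., lists and objects as JSON in quotes. jog_arm: Moves the arm, as the interface text tells. Its arguments: {"type":"object","properties":{"moves":{"type":"array"},"newtons":{"type":"number"}},"required":["moves"]}

```bash
mkdir -p pics; ls; python3 - <<'E'
from plant import *
import cv2,numpy as np
s=get_state();print(s)
for n in ("scene","top"):
    p=capture(n);cv2.imwrite(f"pics/{n}0.png",p["pixels"]);print(n,p["mtx"],p["world_from_camera"])
    for t in ["module","stage","long_stop","end_stop","tray","detector","mirror_mount","tip_rack","hex_driver","beam_window"]:
        print(t,[(np.round(r["pixel"],1).tolist(),int(r["pixels"].sum()),round(r["confidence"],2)) for r in regions_of(p,t)])
E
```

```text
pics
{'time_s': 0.0, 'joints': array([ 8.73811252e+01,  2.05917732e+01,  6.32816764e-01, -2.12860479e-02,
       -7.01366978e+01, -1.65095898e+01]), 'qd': array([ 0.02884343,  0.01256905, -0.02766113, -0.13111376,  0.02990088,
        0.00711828]), 'joint_torque': array([ 6.23291089e-05, -5.82719707e+01,  2.93037558e+01,  6.99671522e+00,
        6.81251142e-03, -1.67617941e-04]), 'tcp_pos': array([0.22100336, 0.63720376, 0.19550799]), 'eef_rot': array([ 1.79902603e+02, -8.00027738e-03, -1.91357071e+01]), 'contact_force': array([ 0.16379338, -0.94998078, -0.75029376]), 'moment': array([ 0.02483112, -0.02887301, -0.046133  ]), 'gripper_force': 0.0, 'gripper_width': 0.08796820601064595}
scene [[489.72272695   0.         258.48302586]
 [  0.         489.72272695 188.72263366]
 [  0.           0.           1.        ]] [[-0.80301597  0.49359373 -0.33396195  0.95382322]
 [ 0.59577862  0.67861693 -0.42956594  0.41410223]
 [ 0.01460118 -0.5439157  -0.83901282  1.03435104]
 [ 0.          0.          0.          1.        ]]
module [([199.2, 210.6], 589, 0.98), ([160.4, 165.5], 490, 0.88), ([2
[... 1025 characters left out ...]
       0.          0.          1.        ]]
module [([349.4, 134.4], 610, 0.97), ([388.7, 211.3], 639, 0.97), ([277.2, 133.7], 602, 0.88), ([259.1, 195.6], 508, 0.81), ([333.5, 189.2], 616, 0.72)]
stage [([132.3, 201.2], 3475, 0.82)]
long_stop [([113.4, 190.3], 129, 0.66)]
end_stop []
tray [([334.2, 190.0], 593, 0.75), ([323.5, 236.7], 3665, 0.72)]
detector [([323.2, 224.6], 434, 0.78)]
mirror_mount [([319.9, 263.1], 483, 0.83), ([131.9, 200.2], 3596, 0.22)]
tip_rack [([215.3, 107.3], 2122, 0.81)]
hex_driver [([226.2, 282.5], 363, 0.85), ([330.7, 189.9], 575, 0.46)]
beam_window [([277.5, 134.4], 567, 0.89), ([262.3, 196.1], 522, 0.88), ([390.6, 206.0], 629, 0.83), ([333.3, 187.2], 626, 0.8)]
```

```bash
python3 - <<'E'
import cv2
for n in("scene","top"):
    i=cv2.imread(f"pics/{n}0.png");cv2.imwrite(f"pics/{n}0b.png",cv2.resize(i[80:320,100:420],(800,600),interpolation=cv2.INTER_CUBIC))
E
```

```text
(no output)
```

View pics/scene0b.png

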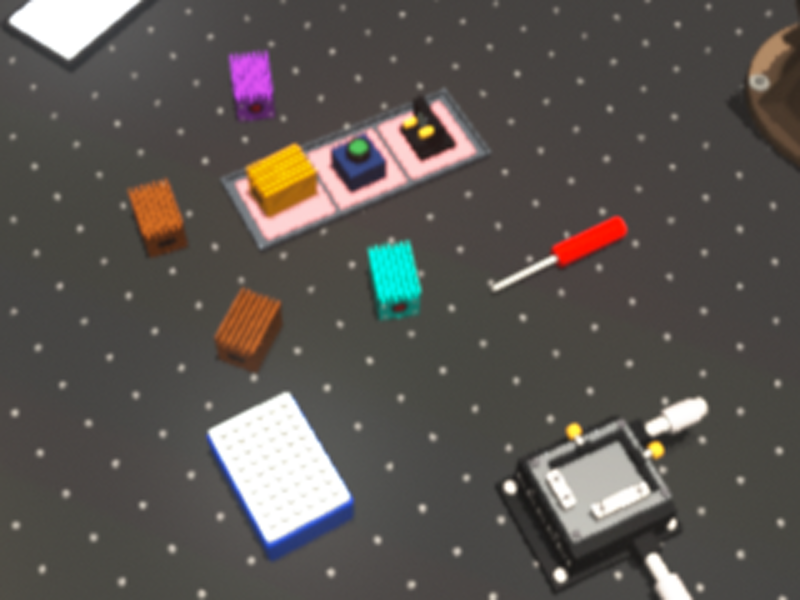

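View pics/top0b.png

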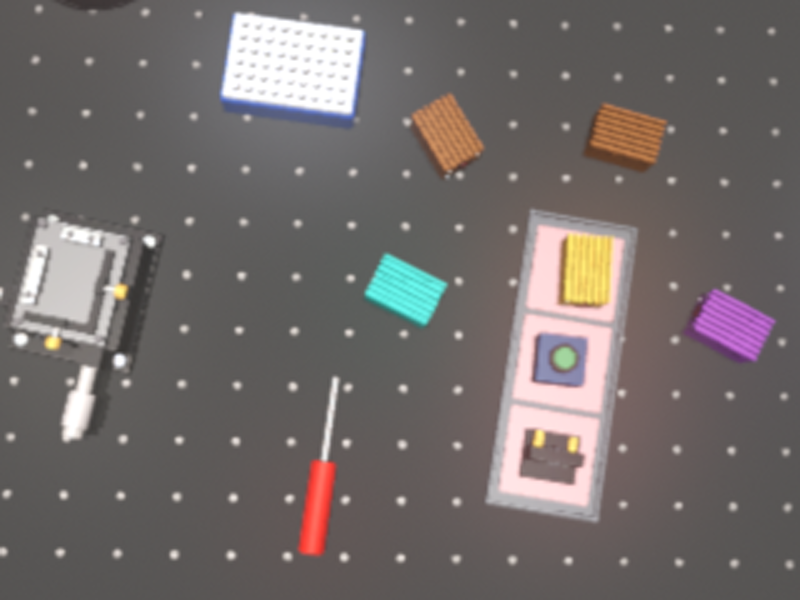

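The gold candidate is at top (333,189) and scene (211,151). The copper, purple and cyan blocks are look-alikes outside the tray, and only this one is gold. I'll confirm it in an enlarged crop that also shows the window end, and fit the poses in the same script.

```bash
cat > h.py <<'E'
import cv2,numpy as np
from scipy.optimize import minimize
from plant import *
def proj(p,X):
    T=np.linalg.inv(p["world_from_camera"]);c=np.asarray(X)@T[:3,:3].T+T[:3,3];u=c@p["mtx"].T;return u[:,:2]/u[:,2:]
def ray(p,px,z):
    T=p["world_from_camera"];d=T[:3,:3]@np.linalg.inv(p["mtx"])@np.array([*px,1.]);o=T[:3,3];return o+d*(z-o[2])/d[2]
def box(l,w,h,x,y,yaw,z0):
    c,s=np.cos(yaw),np.sin(yaw)
    return np.array([[x+c*a*l/2-s*b*w/2,y+s*a*l/2+c*b*w/2,z0+h*k] for a in(-1,1) for b in(-1,1) for k in(0,1)])
def sil(p,X,S=4):
    m=np.zeros((384*S,512*S),np.uint8);q=cv2.convexHull(np.round(((proj(p,X)+.5)*S-.5)*16).astype(np.int32))
    cv2.fillConvexPoly(m,q,255,shift=4);return cv2.resize(m,(512,384),interpolation=cv2.INTER_AREA)/255.
def fit(views,l,w,h,z0,g):   # views: [(picture, mask)]
    f=lambda v:sum(np.abs(sil(p,box(l,w,h,v[0],v[1],v[2]/50,z0))-m).sum()/max(m.sum(),1) for p,m in views)
    g=np.array([g[0],g[1],g[2]*50]);b=None
    for d in(-.3,0,.3):
        s=g+[0,0,d*50];r=minimize(f,s,method="Nelder-Mead",options=dict(initial_simplex=[s,s+[.012,0,0],s+[0,.012,0],s+[0,0,8]],xatol=1e-4,fatol=1e-4))
        if b is None or r.fun<b.fun:b=r
    return b.x[0],b.x[1],np.degrees(b.x[2]/50),b.fun
def gold(p):
    H=cv2.cvtColor(p["pixels"],cv2.COLOR_BGR2HSV);return ((H[...,0]>17)&(H[...,0]<32)&(H[...,1]>140)&(H[...,2]>50)).astype(np.uint8)
def near(m,px,r):
    o=np.zeros_like(m);c,q=int(px[0]),int(px[1]);o[q-r:q+r,c-r:c+r]=m[q-r:q+r,c-r:c+r];return o
E
python3 - <<'E'
from h import *
S=capture("scene");P=capture("top")
ms=near(gold(S),(211,151),24);mp=near(gold(P),(333,189),28)
g=ray(P,(333,189),.03);print(g,ms.sum(),mp.sum())
for v in([(S,ms)],[(P,mp)],[(S,ms),(P,mp)]):print(fit(v,.06,.04,.042,.004,(g[0],g[1],0)))
for p in(P,S):
  print([np.round(proj(p,[ray(P,(132,200),.07)]),1)])
# tops of stops in top picture (crop coords /2.5 + offset)
for n,c in(("end",(82,237)),("long",(33,275))):
    print(n,ray(P,(c[0]/2.5+100,c[1]/2.5+80),.084))
for n,c in(("end",(560,489)),("long",(621,500))):
    print(n,ray(S,(c[0]/2.5+100,c[1]/2.5+80),.084))
c1=cv2.resize(S["pixels"][125:175,185:235],(400,400),interpolation=cv2.INTER_CUBIC)
c2=cv2.resize(P["pixels"][165:215,308:358],(400,400),interpolation=cv2.INTER_CUBIC)
cv2.imwrite("pics/gold.png",np.hstack([c1,c2]))
a=cv2.resize(S["pixels"][240:320,290:390],(400,320),interpolation=cv2.INTER_CUBIC)
b=cv2.resize(P["pixels"][155:235,95:195],(400,320),interpolation=cv2.INTER_CUBIC)
cv2.imwrite("pics/stage.png",np.hstack([a,b]))
E
```

```text
[ 0.57934977 -0.25927526  0.03      ] 361 431
(np.float64(0.5749121585725667), np.float64(-0.27709140399181664), np.float64(-19.78542046730126), np.float64(0.5367986529791973))
(np.float64(0.5811635422587755), np.float64(-0.2608032975868323), np.float64(-9.193908307876185), np.float64(0.4273872890223374))
(np.float64(0.5802143842759044), np.float64(-0.2649694903340146), np.float64(-5.274660242383481), np.float64(1.0329326473215787))
[array([[132., 200.]])]
[array([[342.1, 264. ]])]
end [0.59171066 0.17820155 0.084     ]
long [0.55826776 0.21727017 0.084     ]
end [0.59362725 0.1804996  0.084     ]
long [0.55917063 0.21779944 0.084     ]
```

View pics/gold.png

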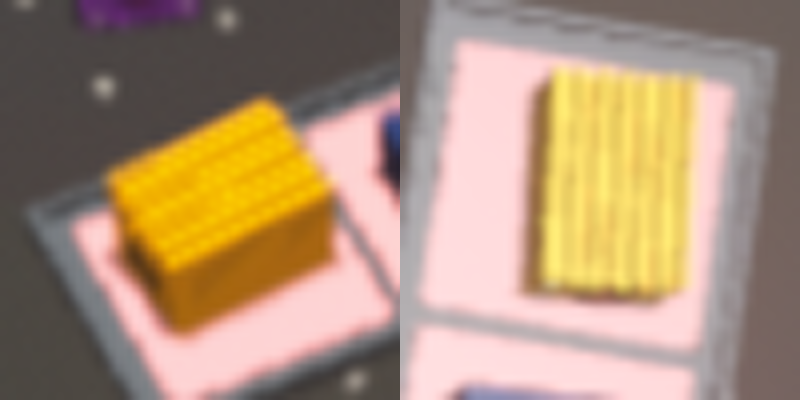

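View pics/stage.png

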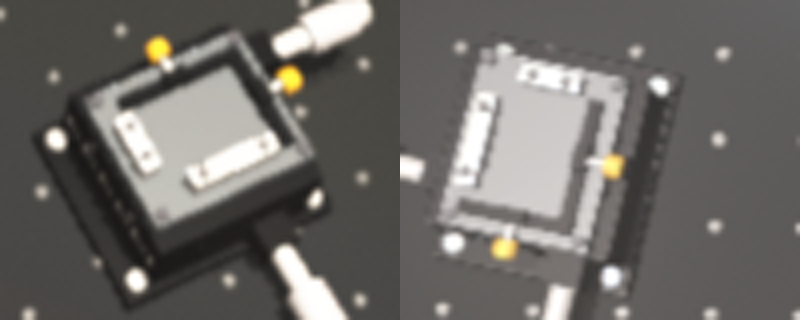

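Confirmed: the gold block sits at the tray's +x end, top (333,189). The stage stops are as described, with the end stop at +x and the long stop at +y. The window end isn't clear yet, so I'll check the pixel colours and use better masks.

```bash
python3 - <<'E'
from h import *
S=capture("scene");P=capture("top")
for p,a,b,c,d in((S,142,170,196,212),(P,196,206,322,346)):
    q=p["pixels"][a:b,c:d].astype(int)
    print("redness r-g | value r");
    for i,r in enumerate(q):print(a+i," ".join(f"{x[2]:3d}/{x[1]:3d}/{x[0]:3d}" for x in r[::2 if p is P else 1]))
for t,px,p in(("S",(211,151),S),("P",(333,189),P)):
    r=min(regions_of(p,"module"),key=lambda r:np.hypot(*(np.array(r["pixel"])-px)));m=r["pixels"].astype(np.uint8);print(m.sum(),(m&gold(p)).sum());np.save(t+".npy",m)
ms=np.load("S.npy");mp=np.load("P.npy");g=(.58,-.26,-.05)
for v in([(S,ms)],[(P,mp)],[(S,ms),(P,mp)]):print(np.round(fit(v,.06,.04,.042,.004,g),4))
E
```

```text
redness r-g | value r
142  77/ 69/ 67  77/ 69/ 67  77/ 70/ 67  77/ 69/ 67  77/ 69/ 66  78/ 70/ 67  79/ 70/ 67  79/ 70/ 66  81/ 71/ 66  94/ 78/ 66 131/ 99/ 63 177/128/ 57 217/157/ 47 241/184/ 30 242/184/ 20 245/189/  3
143  77/ 68/ 66  76/ 68/ 66  77/ 69/ 66  77/ 69/ 66  77/ 69/ 66  80/ 71/ 67  90/ 76/ 66 114/ 90/ 64 137/103/ 62 177/128/ 57 218/157/ 46 241/185/ 29 242/184/ 18 245/188/  1 246/190/  0 248/197/  0
144  77/ 69/ 67  77/ 69/ 66  78/ 69/ 66  80/ 70/ 66  91/ 77/ 66 115/ 90/ 64 145/109/ 61 191/138/ 53 221/160/ 45 242/185/ 29 243/186/ 19 245/189/  2 246/190/  0 248/197/  0 244/185/  0 240/178/  0
145  77/ 69/ 67  78/ 69/ 67  89/ 76/ 66 114/ 91/ 64 144/108/ 61 190/138/ 53 210/151/ 45 229/165/ 30 240/179/ 19 246/190/  0 247/193/  0 249/198/  0 245/187/  0 242/181/  0 241/180/  0 243/181/  0
146  78/ 71/ 69  88/ 78/ 71 130/103/ 69 186/136/ 55 209/150/ 44 229/165/ 31 236/174/ 22 239/175/  6 245/188/  0 249/200/  0 246/189/  0 242/181/  0 242/179/  0 242/182/  0 248/197/  0 246/191/  0
147  86/ 81/ 80 107/ 96/ 84 164/127/ 75 222/158/ 43 234/171/ 21 238/175/  6 245/186/  0 248/197/  
[... 5329 characters left out ...]
12/212 230/186/183 219/176/169 218/172/161 174/131/119 167/118/104 160/113/102 165/123/ 98 179/139/103 204/161/135 253/208/202 255/215/215
203 255/218/219 255/213/214 255/211/211 255/210/209 248/202/202 234/188/188 233/186/186 232/186/185 220/178/173 242/197/193 255/216/216 255/216/216
204 248/206/207 255/216/218 255/218/219 255/219/220 255/218/219 255/214/215 255/213/214 255/213/214 255/210/211 255/214/214 255/217/218 255/216/216
205 207/184/186 223/193/195 238/200/201 255/213/214 255/217/218 255/218/219 255/218/219 255/218/219 255/218/219 255/218/219 255/218/218 255/215/215
546 353
605 433
[ 0.5799 -0.2631 -4.6364  0.0659]
[ 0.5827 -0.2604 -3.4995  0.0412]
[ 0.5823 -0.2609 -3.7094  0.1646]
```

```bash
cat >> h.py <<'E'
def stagefit(views,h=.001,z=.083,g=(.555,.185,-12.),lo=150,hi=240):
    # bar tops as soft bright mask; params x,y (m), yaw, ye, xl (mm)
    def tf(v,a,b):
        t=np.radians(v[2]);return v[0]+np.cos(t)*a-np.sin(t)*b, v[1]+np.sin(t)*a+np.cos(t)*b
    D=[]
    for p in views:
        gch=np.clip((p["pixels"].min(2).astype(float)-lo)/(hi-lo),0,1)
        D.append((p,gch))
    def f(u):
        v=np.array(u)*[.001,.001,.2,.001,.001];v[2]*=1;t=np.radians(v[2]);e=0
        for p,m in D:
            A=box(.01,.032,h,*tf(v,.038,v[3]),t,z);B=box(.05,.01,h,*tf(v,v[4],.028),t,z)
            s=np.maximum(sil(p,A),sil(p,B));R=cv2.dilate((s>0).astype(np.uint8),np.ones((5,5)))
            c=proj(p,[[*tf(v,.038,v[3]),z],[*tf(v,v[4],.028),z]])
            e+=np.abs(s-m)[R>0].sum()/s.sum()
        return e
    b=None
    for d in(-4,0,4):
        s=np.array([g[0]/.001,g[1]/.001,(g[2]+d)/.2,0,0]);S0=np.vstack([s]+[s+np.eye(5)[i]*6 for i in range(5)])
        r=minimize(f,s,method="Nelder-Mead",options=dict(initial_simplex=S0,xatol=.02,fatol=1e-4,maxiter=600))
        if b is None or r.fun<b.fun:b=r
    return b.x*[1,1,.2,1,1],b.fun
E
python3 - <<'E'
from h import *
S=capture("scene");P=capture("top")
for n,v in(("S",[S]),("P",[P]),("SP",[S,P])):
  for lo in(150,190):print(n,lo,*[np.round(a,2) for a in stagefit(v,lo=lo)])
p=P["pixels"].min(2);print(p[160:200:2,96:150:2]);
print("window px: +x,-x",[np.round(proj(c,[[.581+k*.03,-.262-k*.002,.024] for k in(1,-1)]),1).tolist() for c in(S,P)])
E
```

```text
S 150 [555.17 187.99 -11.04  -1.97  -2.04] 0.51
S 190 [554.87 188.1  -10.95  -1.33  -1.27] 0.18
P 150 [557.18 189.7   -9.94  -2.19  -1.8 ] 0.48
P 190 [556.94 189.72 -11.42  -1.63  -2.2 ] 0.25
SP 150 [556.08 189.59 -10.76  -3.68  -2.37] 1.19
SP 190 [556.02 188.78 -11.27  -1.18  -1.99] 0.66
[[ 90  90  90  90  90  91  89  90  91  91  91  91  91  92  92  92  92  92
   92  92  92  92  93  92  93  92  92]
 [ 89  90  90  90  91  91  91  92  91  91  92  91  93  92  93  93  92  92
   92  93  93  93  93  93  93  93  93]
 [ 90  90  91  91  91  91  91  97  92  92  92  90  89  83  89  91  92  93
   93  93  93  93  93  93  93  93  93]
 [ 90  91  90  91  91  91 122 177  98  85  95 106 196 155  93  88  91  92
  114  94  92  92  94  94  93  93  93]
 [ 91  91  91  92  92  92 100 121  93  98 163 148 212 188 111 109  93  92
   95  93  90  97  88  86  93  93  94]
 [ 91  91  91  91  92  92  93  92  85 107 150 132 191 193 194 197 193 176
  127 114 101  94  96  97  94  97  94]
 [ 91  91  92  93  92  92  92  89  93 159 192 187 194 194 206 244 209 248
  247 230 181 193 180 116 108 101  98]
 [ 92  92  92  92  
[... 836 characters left out ...]
9 200 200
  200 200 200 199 136 103 155 203 174]
 [ 92  94  94  94  95  95 103 195 255 255 175 170 198 199 199 200 200 200
  200 201 201 187 115  99 171 202 145]
 [ 84  94  94  95  94  92 113 232 255 255 143 175 199 199 199 200 200 201
  201 201 202 160 105  84 175 202  99]
 [199 154 110  98  98 103 151 238 255 235 128 196 199 199 200 201 201 201
  202 203 200 130 107 163 200 165 115]
 [255 248 203  99  97 101 176 231 243 225 132 197 199 200 200 201 201 202
  203 203 195 115 103 173 215 160 142]
 [230 240 165  98  98 106 191 200 211 156 184 199 199 201 201 202 203 203
  203 203 194 112  98 183 202 121 118]]
window px: +x,-x [[[202.4, 157.5], [222.7, 147.6]], [[334.4, 175.7], [332.9, 201.8]]]
```

Emit:
jog_arm --moves '[[[0,0,0],-7.5,8.7],[[2,2,0],-7.5,8.7],[[3.6,4.2,0],0,8.7],[[3.6,4.2,0],0,8.7],[[3.6,4.2,0],0,8.7],[[3.6,4.2,0],0,8.7],[[3.6,4.2,0],0,8.7],[[3.6,4.2,0],0,8.7],[[3.6,4.2,0],0,8.7],[[3.6,4.2,0],0,8.7],[[3.6,4.2,0],0,8.7],[[1.7,4.2,0],0,8.7]]' --newtons 20

```text
time_s: 3.0
tcp_pos: [0.5479, 0.169, 0.1963]
eef_rot: [180.0, -0.0, -4.2]
contact_force: [-0.0, 0.5, 0.1]
gripper_width: 0.0871
gripper_force: 0.0
```

Emit:
jog_arm --moves '[[[0.8,5.3,0],0,8.7],[[0.8,5.4,0],0,8.7],[[0.8,5.3,0],0,8.7],[[0.8,5.4,0],0,8.7],[[0.8,5.3,0],0,8.7],[[0.8,5.4,0],0,8.7],[[0.8,5.3,0],0,8.7],[[0.8,5.3,0],0,8.7],[[0,0,4],0,8.7],[[0,0,4],0,8.7],[[0,0,0],0,8.7]]'

```text
time_s: 4.38
tcp_pos: [0.5773, -0.2596, 0.1134]
eef_rot: [-180.0, 0.4, -4.2]
contact_force: [-0.0, -0.3, -0.2]
gripper_width: 0.0871
gripper_force: 0.0
```

```bash
python3 - <<'E'
from h import *
s=get_state();print(s["time_s"],s["tcp_pos"],s["eef_rot"])
S=capture("scene");P=capture("top")
cs=proj(S,[s["tcp_pos"]])[0];cp=proj(P,[s["tcp_pos"]])[0];print(cs,cp)
def crop(p,c):
    x=int(np.clip(c[0]-40,0,432));y=int(np.clip(c[1]-50,0,284));im=cv2.resize(p["pixels"][y:y+100,x:x+80],(400,500),interpolation=cv2.INTER_CUBIC)
    R=s["tcp_pos"];t=np.radians(s["eef_rot"][2])
    for k in(-.044,.044):
        q=proj(p,[R+k*np.array([np.sin(t),-np.cos(t),0])])[0];cv2.circle(im,(int((q[0]-x+.5)*5),int((q[1]-y+.5)*5)),4,(0,255,0),1)
    return im
cv2.imwrite("pics/above.png",np.hstack([crop(S,cs),crop(P,cp)]))
E
```

```text
4.375 [ 0.57732706 -0.25957968  0.11344277] [-179.95118416    0.36056438   -4.16927737]
[212.10775646 130.12989034] [341.2002134  184.01411804]
```

View pics/above.png

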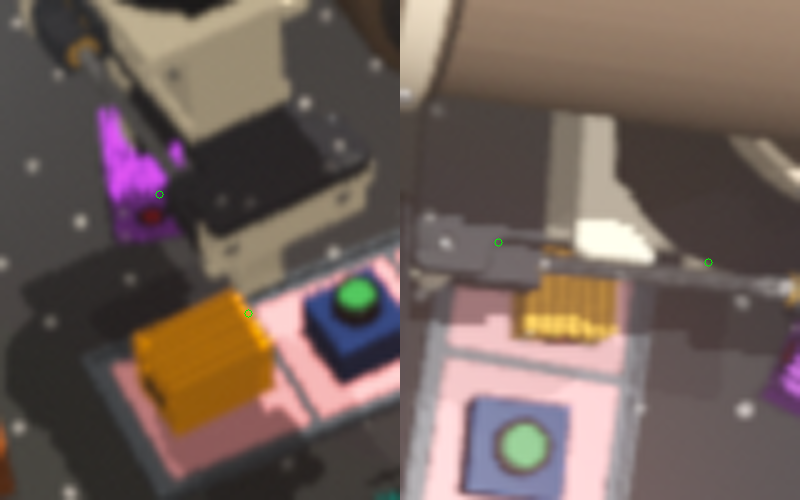

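Emit:
jog_arm --moves '[[[0.4,0.2,3],0,8.7],[[0,0,3],0,8.7],[[0,0,2.4],0,8.7],[[0,0,0.7],0,8.7],[[0,0,0],0,8.7],[[0,0,0],0,8.7]]'

```text
time_s: 5.22
tcp_pos: [0.5849, -0.2623, 0.0273]
eef_rot: [180.0, -0.2, -4.1]
contact_force: [-0.1, 0.8, -0.3]
gripper_width: 0.0872
gripper_force: 0.0
```

Emit:
jog_arm --moves '[[[-0.4,0,0.5],0,8.7],[[0,0,0],0,8.7],[[0,0,0],0,6],[[0,0,0],0,4.5],[[0,0,0],0,3.5],[[0,0,0],0,3.5],[[0,0,0],0,3.5],[[0,0,0],0,3.5],[[0,0,0],0,3.5]]' --newtons 25

```text
time_s: 6.35
tcp_pos: [0.5796, -0.2618, 0.0205]
eef_rot: [180.0, -0.0, -4.1]
contact_force: [0.2, -0.6, 0.3]
gripper_width: 0.0355
gripper_force: 0.0
```

```bash
python3 - <<'E'
from h import *
s=get_state();print(s["time_s"],s["tcp_pos"],s["eef_rot"],s["gripper_width"],s["gripper_force"],s["joints"])
S=capture("scene");P=capture("top")
a=cv2.resize(S["pixels"][100:200,165:245],(400,500),interpolation=cv2.INTER_CUBIC);b=cv2.resize(P["pixels"][130:230,295:375],(400,500),interpolation=cv2.INTER_CUBIC)
cv2.imwrite("pics/grip.png",np.hstack([a,b]))
E
```

```text
6.35 [ 0.57959295 -0.26184695  0.02046954] [ 1.79999959e+02 -4.35303208e-04 -4.12655584e+00] 0.03548631303712652 0.0 [-6.76020077e+00  2.59091478e+01 -1.62761496e+01  2.78543424e-05
 -4.78142659e+01  9.26336262e+01]
```

View pics/grip.png

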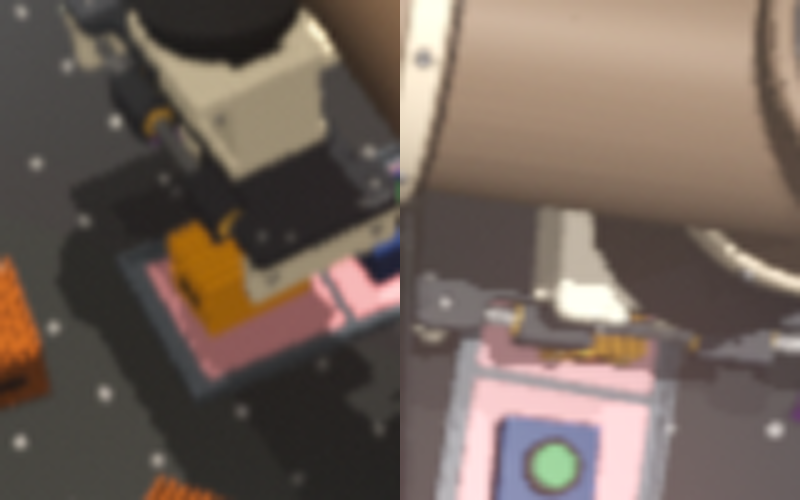

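Emit:
jog_arm --moves '[[[0,0,0],0,2.5],[[0,0,0],0,2.5],[[0,0,0],0,2.5]]' --newtons 25

```text
time_s: 6.82
tcp_pos: [0.5796, -0.2618, 0.0204]
eef_rot: [180.0, 0.0, -4.1]
contact_force: [-0.3, 0.4, -0.3]
gripper_width: 0.0251
gripper_force: 0.0
```

```bash
python3 - <<'E'
from h import *
s=get_state();print(s["tcp_pos"],s["gripper_width"])
S=capture("scene");P=capture("top")
R=s["tcp_pos"];t=np.radians(s["eef_rot"][2]);ex=np.array([np.cos(t),np.sin(t),0]);ey=np.array([np.sin(t),-np.cos(t),0])
ims=[]
for p,x,y in((S,155,80),(P,285,110)):
    im=cv2.resize(p["pixels"][y:y+120,x:x+80],(400,600),interpolation=cv2.INTER_CUBIC)
    im=np.clip(im.astype(float)*1.5,0,255).astype(np.uint8)
    def line(X,col):
        q=np.int32((proj(p,X)-[x,y]+.5)*5);cv2.polylines(im,[q],True,col,1)
    B=box(.06,.04,.042,.581,-.262,np.radians(-4),.004);line(B[[1,3,7,5]],(255,0,255));line(B[[0,2,6,4]],(255,0,255))
    for k in(-1,1):
        a=R+ey*k*.0125;b=R+ey*k*.033;line(np.array([a+ex*.0095,b+ex*.0095,b-ex*.0095,a-ex*.0095]),(0,255,0));line(np.array([a,a+[0,0,.066]]),(0,255,255))
    ims.append(im)
cv2.imwrite("pics/ov.png",np.hstack(ims))
E
```

```text
[ 0.57957747 -0.26181313  0.02042259] 0.025105213511987256
```

View pics/ov.png

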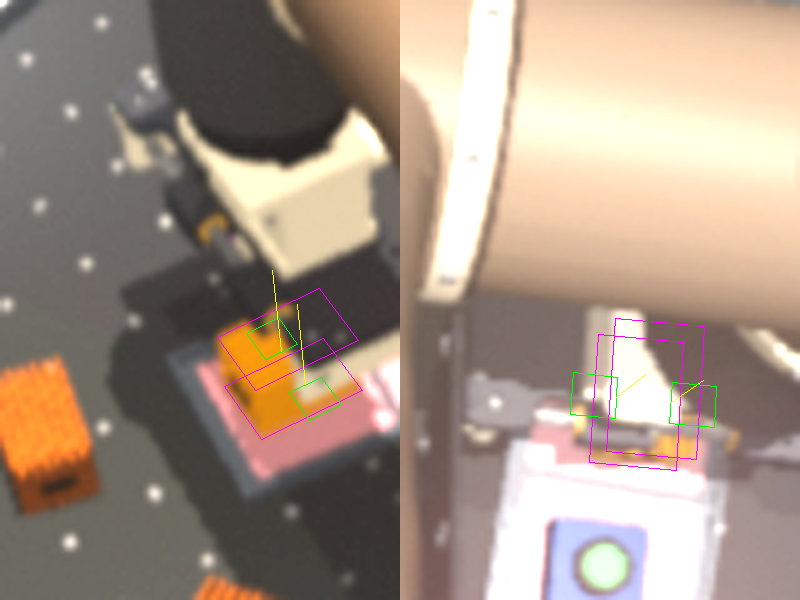

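Emit:
jog_arm --moves '[[[0,0,0],0,0.5],[[0,0,0],0,0.5],[[0,0,0],0,0.5]]' --newtons 25

```text
time_s: 7.3
tcp_pos: [0.5796, -0.2618, 0.0205]
eef_rot: [-180.0, -0.0, -4.1]
contact_force: [-0.3, -0.1, -1.2]
gripper_width: 0.0058
gripper_force: 0.0
```

```bash
python3 - <<'E'
from h import *
s=get_state();print({k:np.round(v,4) for k,v in s.items()})
S=capture("scene");a=S["pixels"][80:200,155:235].astype(int)
o=cv2.imread("pics/scene0.png")  # start
np.save("a05.npy",a)
for c in(S,):
    print([(np.round(r["pixel"],1).tolist(),int(r["pixels"].sum()),round(r["confidence"],2)) for r in regions_of(c,"module")])
E
```

```text
{'time_s': np.float64(7.3), 'joints': array([-6.75970e+00,  2.59093e+01, -1.62745e+01, -2.10000e-03,
       -4.78131e+01,  9.26344e+01]), 'qd': array([-0.0471,  0.0773,  0.0065, -0.0493, -0.0807,  0.0198]), 'joint_torque': array([-5.00000e-04, -5.91582e+01,  2.31705e+01,  5.42170e+00,
        7.59000e-02, -1.00000e-04]), 'tcp_pos': array([ 0.5796, -0.2618,  0.0205]), 'eef_rot': array([-1.799986e+02, -3.200000e-03, -4.126700e+00]), 'contact_force': array([-0.3189, -0.141 , -1.2334]), 'moment': array([-0.0335,  0.0097,  0.0123]), 'gripper_force': np.float64(0.0), 'gripper_width': np.float64(0.0058)}
[([199.7, 212.2], 584, 0.8), ([163.1, 164.3], 502, 0.66), ([256.1, 189.2], 539, 0.61), ([206.0, 155.7], 249, 0.57)]
```

```bash
python3 - <<'E'
from h import *
for n in("scene","top"):np.save(n+"_c.npy",capture(n)["pixels"])
E
```

Emit:
jog_arm --moves '[[[0,0,0],0,8.7],[[0,0,0],0,8.7],[[0,0,0],0,8.7],[[0,0,0],0,8.7],[[0,0,0],0,8.7],[[0,0,0],0,8.7]]'

```text
time_s: 8.25
tcp_pos: [0.5796, -0.2618, 0.0204]
eef_rot: [-180.0, 0.0, -4.1]
contact_force: [0.5, -0.5, 0.1]
gripper_width: 0.0593
gripper_force: 0.0
```

```bash
python3 - <<'E'
from h import *
s=get_state();print(s["tcp_pos"],s["gripper_width"],s["time_s"])
for n in("scene","top"):
    p=capture(n);o=np.load(n+"_c.npy");d=np.abs(p["pixels"].astype(int)-o).max(2)>25
    k,l,st,c=cv2.connectedComponentsWithStats(d.astype(np.uint8))
    print(n,[st[i].tolist() for i in range(1,k) if st[i,4]>8], "tcp px",proj(p,[s["tcp_pos"]]).round(1),"module fit px",proj(p,[[.581,-.262,.046]]).round(1))
    x,y=((155,80) if n=="scene" else (285,110))
    a,b=[cv2.resize(i[y:y+120,x:x+80],(400,600),interpolation=cv2.INTER_CUBIC) for i in(o,p["pixels"])]
    cv2.imwrite(f"pics/cmp_{n}.png",np.clip(np.hstack([a,b])*1.4,0,255))
E
```

```text
[ 0.57960203 -0.2618378   0.02044864] 0.05927695303910737 8.25
scene [[184, 109, 18, 22, 143], [200, 131, 7, 7, 29], [205, 138, 9, 15, 86], [226, 156, 8, 11, 36]] tcp px [[213.2 153.2]] module fit px [[212.1 147.3]]
top [[307, 191, 34, 13, 260], [355, 197, 6, 5, 17], [362, 196, 15, 7, 66], [339, 201, 12, 5, 26]] tcp px [[333.3 189.5]] module fit px [[335.7 187.2]][ WARN:0@2.458] global loadsave.cpp:1063 imwrite_ Unsupported depth image for selected encoder is fallbacked to CV_8U.
```

View pics/cmp_scene.png

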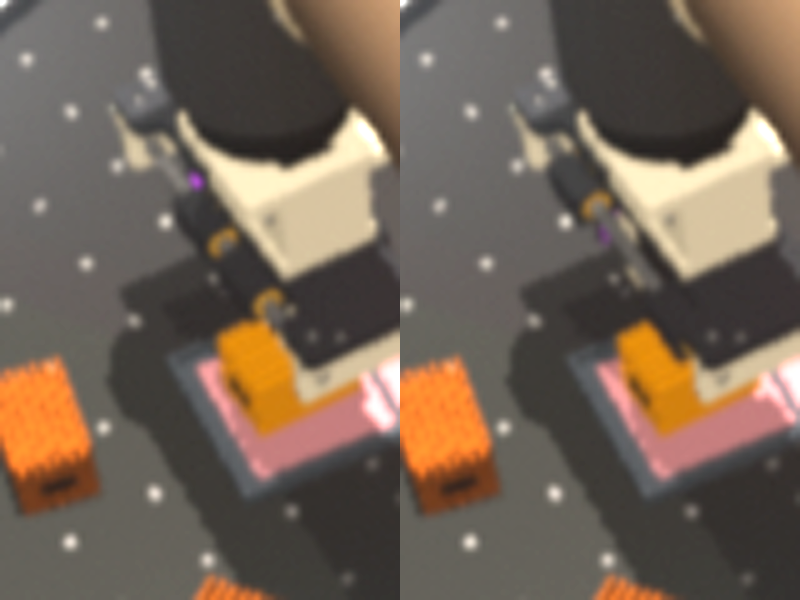

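View pics/cmp_top.png

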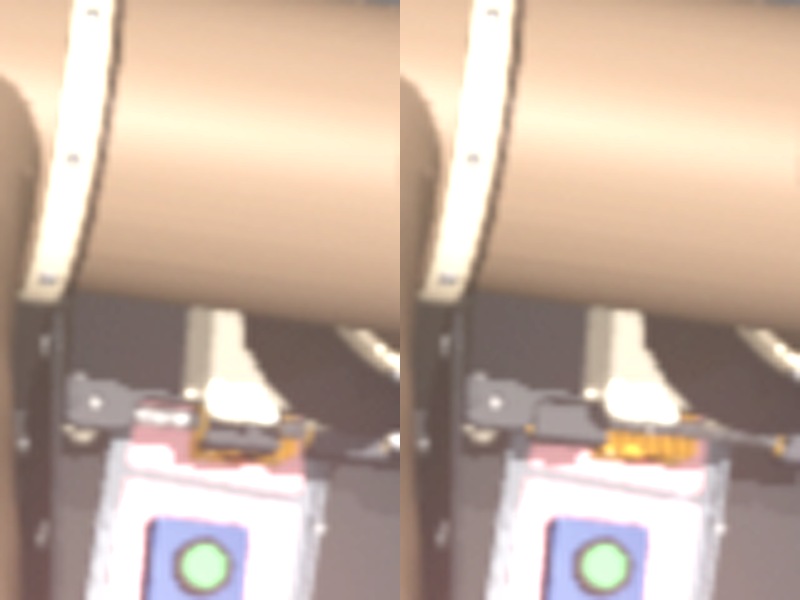

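```bash
python3 - <<'E'
from h import *
S=capture("scene");P=capture("top")
def tri(a,b):
    A=[];B=[]
    for p,u in((S,a),(P,b)):
        T=p["world_from_camera"];o=T[:3,3];d=T[:3,:3]@np.linalg.inv(p["mtx"])@[*u,1];d/=np.linalg.norm(d);M=np.eye(3)-np.outer(d,d);A.append(M);B.append(M@o)
    X=np.linalg.solve(sum(A),sum(B));return X.round(4),[np.linalg.norm(M@X-b).round(4) for M,b in zip(A,B)]
s=get_state();print(s["tcp_pos"])
print("mid",tri((204.3,134.5),(334,197)))
print("-y ring closed",tri((155+220/5,80+240/5),(285+297/5,110+432/5)))
print("-y end block",tri((155+140/5,80+95/5),(285+390/5,110+440/5)))
for z in(.05,.07,.09,.11,.13):print(z,proj(S,[[.5796,-.2618,z]]).round(1),proj(P,[[.5796,-.2618,z]]).round(1))
E
```

```text
[ 0.57958172 -0.26184917  0.02046894]
mid (array([ 0.5714, -0.2689,  0.0739]), [np.float64(0.0225), np.float64(0.0225)])
-y ring closed (array([ 0.5726, -0.2905,  0.0786]), [np.float64(0.0226), np.float64(0.0226)])
-y end block (array([ 0.5725, -0.3221,  0.1505]), [np.float64(0.038), np.float64(0.038)])
0.05 [[212.5 146.1]] [[335.9 187.6]]
0.07 [[212.  141.2]] [[337.8 186.2]]
0.09 [[211.5 136.1]] [[339.8 184.7]]
0.11 [[210.9 130.9]] [[341.9 183.2]]
0.13 [[210.4 125.5]] [[344.  181.7]]
```

```bash
python3 - <<'E'
from h import *
S=capture("scene");P=capture("top")
for z in(.07,.08,.09,.1,.11,.12,.13,.14,.15,.16):
    print(z,(ray(S,(204.3,134.5),z)-[.5796,-.2618,0])[:2].round(3),(ray(P,(334,197),z)-[.5796,-.2618,0])[:2].round(3))
E
```

```text
0.07 [ 0.004 -0.029] [-0.024  0.009]
0.08 [ 0.008 -0.022] [-0.025  0.011]
0.09 [ 0.011 -0.015] [-0.027  0.013]
0.1 [ 0.015 -0.007] [-0.028  0.015]
0.11 [0.019 0.   ] [-0.029  0.017]
0.12 [0.023 0.007] [-0.031  0.019]
0.13 [0.027 0.015] [-0.032  0.021]
0.14 [0.031 0.022] [-0.034  0.023]
0.15 [0.035 0.029] [-0.035  0.025]
0.16 [0.038 0.037] [-0.036  0.027]
```

Top pictures: with the fingers closed, dark finger carriages lie over the gold top (about 333,197) and gold shows on every side. So the real fingertips seem higher than the reported TCP. I'll close the fingers and probe downward gently to measure the offset.

Emit:
jog_arm --moves '[[[0,0,0],0,0],[[0,0,0],0,0],[[0,0,0],0,0],[[0,0,0],0,0],[[0,0,0],0,0],[[0,0,0.1],0,0],[[0,0,0.1],0,0],[[0,0,0.1],0,0],[[0,0,0.1],0,0],[[0,0,0],0,0]]'

```text
time_s: 9.8
tcp_pos: [0.5796, -0.2618, 0.0164]
eef_rot: [180.0, 0.0, -4.1]
contact_force: [-0.1, 0.6, -0.6]
gripper_width: 0.0004
gripper_force: 0.0
```

Emit:
jog_arm --moves '[[[0,0,0.1],0,0],[[0,0,0.1],0,0],[[0,0,0.1],0,0],[[0,0,0.1],0,0],[[0,0,0],0,0]]'

```text
time_s: 10.42
tcp_pos: [0.58, -0.2621, 0.0161]
eef_rot: [179.9, -0.1, -4.1]
contact_force: [-8.8, 4.8, 26.7]
gripper_width: 0.0003
gripper_force: 13.2
```

Emit:
jog_arm --moves '[[[0,0,-2],0,0],[[0,1,-1],0,8.7],[[0,0,0],0,8.7],[[0,0,0],0,8.7],[[0,0,0],0,8.7],[[0,0,0],0,8.7],[[0,0,0],0,8.7],[[0,0,0],0,8.7],[[0,0,0],0,8.7],[[0,0,1.5],0,8.7],[[0,0,1],0,8.7],[[0,0,0],0,8.7]]'

```text
time_s: 11.92
tcp_pos: [0.5777, -0.2716, 0.0158]
eef_rot: [-180.0, 0.2, -4.1]
contact_force: [-0.6, 0.0, 0.5]
gripper_width: 0.0868
gripper_force: 0.0
```

Emit:
jog_arm --moves '[[[0,0,0.2],0,8.7],[[0,0,0.2],0,8.7],[[0,0,0],0,8.7]]'

```text
time_s: 12.3
tcp_pos: [0.5789, -0.2718, 0.0135]
eef_rot: [-180.0, -0.0, -4.1]
contact_force: [0.8, 0.1, -0.0]
gripper_width: 0.0867
gripper_force: 0.0
```

Emit:
jog_arm --moves '[[[0,0,0.3],0,8.7],[[0,0,0.3],0,8.7],[[0,0,0],0,8.7]]'

```text
time_s: 12.68
tcp_pos: [0.5786, -0.2718, 0.0071]
eef_rot: [-180.0, 0.0, -4.1]
contact_force: [-0.2, 0.5, 0.2]
gripper_width: 0.0871
gripper_force: 0.0
```

Emit:
jog_arm --moves '[[[0,0,0.5],0,8.7],[[0,0,0.5],0,8.7],[[0,0,0.3],0,8.7],[[0,0,0],0,8.7]]'

```text
time_s: 13.18
tcp_pos: [0.5786, -0.2718, -0.0059]
eef_rot: [-180.0, 0.0, -4.1]
contact_force: [-0.3, -0.9, -0.2]
gripper_width: 0.0871
gripper_force: 0.0
```

The reported z is -0.006 with no contact, so the true tip really is about 30 mm higher than reported. I'll close gently now.

Emit:
jog_arm --moves '[[[0,0,0],0,6],[[0,0,0],0,5],[[0,0,0],0,4.4],[[0,0,0],0,3.8],[[0,0,0],0,3.5],[[0,0,0],0,3.5],[[0,0,0],0,3.5],[[0,0,0],0,3.5]]' --newtons 8

```text
time_s: 14.18
tcp_pos: [0.579, -0.2718, -0.0054]
eef_rot: [180.0, -0.0, -4.1]
contact_force: [0.1, 1.5, 2.0]
gripper_width: 0.04
gripper_force: 8.0
```

```bash
python3 - <<'E'
from h import *
s=get_state();print(s["tcp_pos"],s["contact_force"].round(2),s["moment"].round(3))
S=capture("scene");P=capture("top")
for p,px in((S,(208,155)),(P,(333,197))):
    m=near(gold(p),px,25);ys,xs=np.nonzero(m);print(m.sum(),"bottom",xs[ys==ys.max()].mean(),ys.max(),"left",xs.min(),ys[xs==xs.min()].mean(),"right",xs.max(),ys[xs==xs.max()].mean())
for n,c in(("scene",(208,155)),("top",(333,197))):   # start picture, same measure
    im=cv2.imread(f"pics/{n}0.png");m=near(gold({"pixels":im}),c,25);ys,xs=np.nonzero(m);print(n,m.sum(),"bottom",xs[ys==ys.max()].mean(),ys.max(),"left",xs.min(),ys[xs==xs.min()].mean(),"right",xs.max(),ys[xs==xs.max()].mean())
E
```

```text
[ 0.57896219 -0.27179196 -0.00543678] [0.09 1.49 2.05] [ 0.396 -0.006 -0.027]
68 bottom 207.0 161 left 198 146.0 right 210 155.0Traceback (most recent call last):
  File "<stdin>", line 5, in <module>
    return umr_maximum(a, axis, None, out, keepdims, initial, where)
ValueError: zero-size array to reduction operation maximum which has no identity
```

Emit:
jog_arm --moves '[[[0,0,0],0,3.5],[[0,0,0],0,3.5],[[0,0,-1],0,3.5],[[0,0,-2],0,3.5],[[0,0,-3],0,3.5],[[0,0,-3],0,3.5],[[0,0,-3],0,3.5],[[0,0,-2],0,3.5],[[0,0,0],0,3.5]]' --newtons 40

```text
time_s: 15.4
tcp_pos: [0.5798, -0.2721, 0.1365]
eef_rot: [180.0, -0.2, -4.1]
contact_force: [0.8, -0.5, -2.5]
gripper_width: 0.0397
gripper_force: 40.0
```

Emit:
jog_arm --moves '[[[-0.3,-3,0],0,3.5],[[-0.6,-5.2,0],0,3.5],[[-0.6,-5.2,0],0,3.5],[[-0.6,-5.2,0],0,3.5],[[-0.6,-5.2,0],0,3.5],[[-0.6,-5.2,0],0,3.5],[[-0.6,-5.2,0],0,3.5],[[-0.6,-5.2,0],0,3.5],[[-0.7,-5,0],0,3.5],[[0,0,0],3.5,3.5],[[0,0,0],3.5,3.5],[[0,0,0],0,3.5]]'

```text
time_s: 16.9
tcp_pos: [0.5582, 0.1745, 0.1332]
eef_rot: [179.9, 0.1, -11.1]
contact_force: [-0.9, 0.1, -3.2]
gripper_width: 0.0396
gripper_force: 40.0
```

```bash
cat >> h.py <<'E'
def gold2(p,px,r):
    H=cv2.cvtColor(p["pixels"],cv2.COLOR_BGR2HSV);return near(((H[...,0]>10)&(H[...,0]<32)&(H[...,1]>120)&(H[...,2]>50)).astype(np.uint8),px,r)
E
python3 - <<'E'
from h import *
s=get_state();print(s["time_s"],s["tcp_pos"],s["eef_rot"])
S=capture("scene");P=capture("top")
for p,n in((S,"S"),(P,"P")):
    c=proj(p,[s["tcp_pos"]])[0];print(n,c)
    print([(np.round(r["pixel"],1).tolist(),int(r["pixels"].sum()),round(r["confidence"],2)) for r in regions_of(p,"module")],[(np.round(r["pixel"],1).tolist(),int(r["pixels"].sum()),round(r["confidence"],2)) for r in regions_of(p,"beam_window")])
    m=gold2(p,c,45);k,l,st,ce=cv2.connectedComponentsWithStats(m);print([st[i].tolist() for i in range(1,k) if st[i,4]>10])
    np.save(n+"h.npy",p["pixels"])
E
```

```text
16.9 [0.55818192 0.17454599 0.13323451] [ 1.79928704e+02  8.99852767e-02 -1.10967950e+01]
S [338.44616179 254.08525204]
[([196.7, 209.7], 576, 0.77), ([199.9, 116.3], 356, 0.69), ([328.9, 251.2], 375, 0.64), ([158.4, 166.0], 471, 0.57), ([258.5, 190.8], 520, 0.57)] [([254.1, 191.2], 528, 0.97), ([197.8, 209.0], 622, 0.93), ([202.8, 114.0], 379, 0.75), ([162.0, 164.9], 434, 0.73), ([331.8, 248.8], 397, 0.59)]
[[324, 220, 9, 7, 25], [338, 232, 8, 11, 47], [321, 236, 23, 31, 430], [346, 256, 9, 6, 22]]
P [128.41017473 186.92735915]
[([260.8, 194.8], 561, 0.91), ([349.5, 133.9], 624, 0.86), ([278.9, 135.6], 571, 0.83), ([392.8, 209.8], 628, 0.64)] [([261.8, 194.7], 512, 0.95), ([388.6, 206.9], 689, 0.69), ([347.7, 132.9], 588, 0.65), ([279.4, 132.5], 595, 0.56)]
[[122, 169, 10, 20, 58], [118, 215, 7, 5, 29]]
```

```bash
python3 - <<'E'
from h import *
s=get_state();S=capture("scene");P=capture("top")
R=s["tcp_pos"];t=np.radians(s["eef_rot"][2]);ex=np.array([np.cos(t),np.sin(t),0]);ey=np.array([np.sin(t),-np.cos(t),0])
def B(tx,ty,dz=.0095):
    c=R+ex*tx+ey*ty;return box(.06,.04,.042,c[0],c[1],t,c[2]+dz)
for tx in(0,.0013):
  for ty in(-.02,-.01,0):
    q=proj(S,B(tx,ty));print(tx,ty,"left",q[q[:,0].argmin()].round(1),"bottom",q[q[:,1].argmax()].round(1))
m=gold2(S,(332,250),25);ys,xs=np.nonzero(m);print("meas left",xs.min(),ys[xs==xs.min()],"bottom",ys.max(),xs[ys==ys.max()])
for r in range(236,268,2):
    c=xs[ys==r];print(r,c.min(),c.max(),end="; ")
def crop(p,x,y,w,h):
    im=cv2.resize(p["pixels"][y:y+h,x:x+w],(w*8,h*8),interpolation=cv2.INTER_CUBIC);im=np.clip(im*1.3,0,255).astype(np.uint8)
    X=B(.0013,-.01);q=np.int32((proj(p,X)-[x,y]+.5)*8)
    for L in([0,2,6,4],[1,3,7,5]):cv2.polylines(im,[q[L]],True,(255,0,255),1)
    return im
cv2.imwrite("pics/hover.png",np.hstack([crop(S,305,210,50,75),crop(P,100,160,50,75)]))
E
```

```text
0 -0.02 left [326.  257.8] bottom [336.2 274.8]
0 -0.01 left [323.5 253.6] bottom [333.6 270.5]
0 0 left [321.  249.5] bottom [331.  266.2]
0.0013 -0.02 left [325.4 258. ] bottom [335.6 275.1]
0.0013 -0.01 left [322.9 253.9] bottom [333.  270.8]
0.0013 0 left [320.5 249.8] bottom [330.4 266.5]
meas left 321 [248 249 250 251 252] bottom 265 [330 331 332 333]
236 332 343; 238 327 344; 240 323 345; 242 322 343; 244 322 337; 246 322 337; 248 321 336; 250 321 337; 252 321 338; 254 323 340; 256 324 354; 258 326 349; 260 327 348; 262 327 340; 264 328 336; Traceback (most recent call last):
  File "<stdin>", line 11, in <module>
    return umr_minimum(a, axis, None, out, keepdims, initial, where)
ValueError: zero-size array to reduction operation minimum which has no identity
```

```bash
python3 - <<'E'
from h import *
s=get_state();S=capture("scene");P=capture("top")
R=s["tcp_pos"];t=np.radians(s["eef_rot"][2]);ex=np.array([np.cos(t),np.sin(t),0])
W=R+ex*.03+[0,0,.0295];print("win +x S",proj(S,[W]).round(1),"win -x P",proj(P,[R-ex*.03+[0,0,.0295]]).round(1))
def crop(p,x,y,w,h,k):
    im=cv2.resize(p["pixels"][y:y+h,x:x+w],(w*k,h*k),interpolation=cv2.INTER_CUBIC);return np.clip(im*1.4,0,255).astype(np.uint8)
a=crop(S,310,225,50,50,8);b=crop(P,105,165,50,50,8)
c=np.hstack([crop(S,q[0]-12,q[1]-5,25,25,8) for q in((160,170),(200,118),(199,215),(257,198))])
cv2.imwrite("pics/hover.png",np.vstack([np.hstack([a,b]),c]))
E
```

```text
win +x S [[327.3 253.5]] win -x P [[120.9 199.1]]
```

View pics/hover.png

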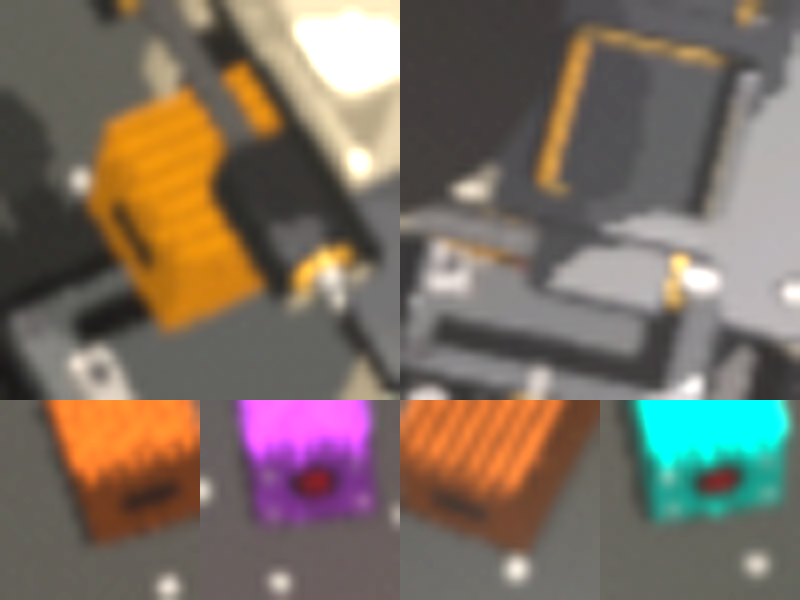

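The picture settles the window. Gold's +x end, left panel about (130,235), has only a dark slot like the copper blocks; the red round window seen on the purple and cyan look-alikes is absent. So the window is on the far -x end, which is the right way round, and no turn is needed. Next I'll align over the pocket and lower.

Emit:
jog_arm --moves '[[[-0.5,-1.3,0],0,3.5],[[0,0,2],0,3.5],[[0,0,2],0,3.5],[[0,0,1],0,3.5],[[0,0,0],0,3.5],[[0,0,0],0,3.5]]'

```text
time_s: 18.15
tcp_pos: [0.5571, 0.1889, 0.0852]
eef_rot: [-180.0, -0.1, -11.1]
contact_force: [-1.2, -0.4, -2.9]
gripper_width: 0.0397
gripper_force: 40.0
```

Emit:
jog_arm --moves '[[[-0.15,0,0.5],0,3.5],[[0,0,0.3],0,3.5],[[0,0,0.2],0,3.5],[[0,0,0.2],0,3.5],[[0,0,0.2],0,3.5],[[0,0,0],0,3.5]]'

```text
time_s: 18.9
tcp_pos: [0.555, 0.1887, 0.0703]
eef_rot: [180.0, 0.0, -11.1]
contact_force: [-0.5, -0.6, -1.1]
gripper_width: 0.0401
gripper_force: 40.0
```

Emit:
jog_arm --moves '[[[0,0,0.2],0,3.5],[[0,0,0.2],0,3.5],[[0,0,0.1],0,3.5],[[0,0,0.1],0,3.5],[[0,0,0],0,3.5]]'

```text
time_s: 19.52
tcp_pos: [0.555, 0.1888, 0.0644]
eef_rot: [180.0, 0.0, -11.1]
contact_force: [-0.0, -0.4, -1.5]
gripper_width: 0.0399
gripper_force: 40.0
```

Emit:
jog_arm --moves '[[[0,0,0.1],0,3.5],[[0,0,0.1],0,3.5],[[0,0,0.1],0,3.5],[[0,0,0.1],0,3.5],[[0,0,0.05],0,3.5],[[0,0,0],0,3.5]]'

```text
time_s: 20.27
tcp_pos: [0.5552, 0.1888, 0.0605]
eef_rot: [-180.0, -0.0, -11.1]
contact_force: [-2.4, -0.8, 5.3]
gripper_width: 0.0395
gripper_force: 40.0
```

Floor contact came at reported z 0.0605, as predicted. Now I'll push toward the long stop (stage +y, which is tool -y) and then the end stop (tool +x).

Emit:
jog_arm --moves '[[[0,-0.1,0],0,3.5],[[0,-0.1,0],0,3.5],[[0,-0.1,0],0,3.5],[[0,0,0],0,3.5]]'

```text
time_s: 20.78
tcp_pos: [0.5562, 0.1917, 0.0605]
eef_rot: [-180.0, -0.1, -11.1]
contact_force: [-0.2, -1.9, 5.2]
gripper_width: 0.0398
gripper_force: 40.0
```

Emit:
jog_arm --moves '[[[0.1,-0.1,0],0,3.5],[[0.1,-0.1,0],0,3.5],[[0.1,0,0],0,3.5],[[0,0,0],0,3.5]]'

```text
time_s: 21.28
tcp_pos: [0.5573, 0.1915, 0.0605]
eef_rot: [179.8, 0.1, -11.1]
contact_force: [-9.5, -4.9, 13.2]
gripper_width: 0.0398
gripper_force: 40.0
```

Emit:
jog_arm --moves '[[[0.1,-0.05,-0.05],0,3.5],[[0.1,-0.05,0],0,3.5],[[0,0,0],0,3.5],[[0,0,0],0,3.5]]'

```text
time_s: 21.78
tcp_pos: [0.5573, 0.1915, 0.0606]
eef_rot: [179.7, 0.3, -11.1]
contact_force: [-15.8, -4.3, 16.3]
gripper_width: 0.0397
gripper_force: 40.0
```

```bash
python3 - <<'E'
from h import *
v=[get_state() for _ in range(1)]
s=v[0];print(s["time_s"],s["contact_force"].round(1),s["moment"].round(3),s["eef_rot"].round(3),s["tcp_pos"].round(5))
S=capture("scene");P=capture("top")
c=proj(S,[s["tcp_pos"]])[0];print(c)
t=np.radians(-11.1);R=s["tcp_pos"];ex=np.array([np.cos(t),np.sin(t),0])
for tx in(0,.0015,.003):
    q=proj(S,box(.06,.04,.042,*(R+ex*tx)[:2],t,.07));print(tx,"left",q[q[:,0].argmin()].round(1),"bottom",q[q[:,1].argmax()].round(1))
m=gold2(S,c,24);k,l,st,ce=cv2.connectedComponentsWithStats(m);i=1+st[1:,4].argmax();ys,xs=np.nonzero(l==i);print(st[i],"left",xs.min(),ys[xs==xs.min()],"bottom",ys.max(),xs[ys==ys.max()])
E
```

```text
21.775 [-15.8  -4.3  16.3] [-1.464  6.016  0.276] [179.726   0.315 -11.134] [0.55727 0.19147 0.06058]
[338.88783456 274.3968406 ]
0 left [322.6 270.3] bottom [332.1 286.4]
0.0015 left [322.  270.5] bottom [331.4 286.7]
0.003 left [321.3 270.8] bottom [330.8 287. ]
[323 258  19  29 310] left 323 [264 265 266 267] bottom 286 [331 332 333]
```

Emit:
jog_arm --moves '[[[0,-0.1,-0.05],0,3.5],[[0,-0.05,0],0,3.5],[[0,0,0],0,3.5],[[0,0,0],0,3.5],[[0,0,0],0,3.5]]'

```text
time_s: 22.5
tcp_pos: [0.5572, 0.1915, 0.0606]
eef_rot: [179.6, 0.4, -11.1]
contact_force: [-14.8, -9.4, 14.0]
gripper_width: 0.0392
gripper_force: 40.0
```

Emit:
jog_arm --moves '[[[0,0,0],0,3.5],[[0,0,0],0,3.5],[[0,0,0],0,3.5],[[0,0,0],0,3.5]]'

```text
time_s: 23.0
tcp_pos: [0.5572, 0.1915, 0.0606]
eef_rot: [179.6, 0.4, -11.2]
contact_force: [-14.9, -8.9, 14.1]
gripper_width: 0.0399
gripper_force: 40.0
```

```bash
python3 -c "
from plant import *
print(close_job())"
```

```text
the job is handed in; nothing more can be done
None
```

The gold module is seated in the pocket with its window away from the end stop and held in the corner at about 12 N on each stop by wrist force; the job is handed in at 23 s, but close_job returned no verdict. The fingertips proved about 30 mm higher than the reported TCP, so the first grasp closed above the module.

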